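# Make up two table condiment sets

## Task

Make up the two condiment sets for the tables from the shakers and jars in the row along the front edge of the counter: each stepped wooden stand gets one dome-topped shaker, standing in its low well, and one black-capped spice jar, standing in its raised well. It does not matter which shaker or which jar goes to which stand. Keep all four upright as you carry them, and leave the dropper bottle, the bell and the round tin where they stand.

Things in the scene. Friction and masses are not known exactly. Their poses are not given: they have to be found in the camera images.
- shaker_1: dome-topped shaker, clear glass with a grey perforated dome (nearly white filling), round, 44 mm wide up to 66 mm, dome 34 mm wide, 90 mm tall in all, about 0.1 kg; loose, upright. Origin: centre of its underside, z up; grip it round the glass
- shaker_2: dome-topped shaker, clear glass with a grey perforated dome (greyish filling), round, 44 mm wide up to 66 mm, dome 34 mm wide, 90 mm tall in all, about 0.1 kg; loose, upright. Origin: centre of its underside, z up; grip it round the glass
- jar_1: spice jar with a flat black screw cap (green filling, black label), round, 41 mm wide all the way up, 105 mm tall, about 0.1 kg; loose, upright. Origin: centre of its underside, z up
- jar_2: spice jar with a flat black screw cap (reddish, blue label), round, 41 mm wide all the way up, 105 mm tall, about 0.1 kg; loose, upright. Origin: centre of its underside, z up
- stand_a: stand on the robot's left, fixed stepped block of light wood, 152 mm long (x), 80 mm wide (y). Origin: centre of its underside, below the step. Half at -x low, top 26 mm up; half at +x raised, top 42 mm up; steel strip on the step. One round well in each half, centres at x = -38 mm (low) and +38 mm (raised), 60 mm wide, 20 mm deep: cork floors 6 mm and 22 mm above the counter
- stand_b: stand on the robot's right, fixed stepped block of light wood, 152 mm long (x), 80 mm wide (y). Origin: centre of its underside, below the step. Half at -x low, top 26 mm up; half at +x raised, top 42 mm up; steel strip on the step. One round well in each half, centres at x = -38 mm (low) and +38 mm (raised), 60 mm wide, 20 mm deep: cork floors 6 mm and 22 mm above the counter
- dropper_bottle: small brown bottle with a pointed black dropper top, 33 mm wide, 102 mm tall, loose; not a condiment, it stands among the shakers and jars and stays. Origin: centre of its underside
- bell: domed service bell, 85 mm wide, 61 mm tall, loose; stays. Origin: centre of its underside
- round_tin: low round tin with a grey lid and a blue-and-white band, 69 mm wide, 41 mm tall, loose; stays. Origin: centre of its underside
There are look-alikes about, which are no part of the job. What is shaped like the jar_2 but yellow is not meant.

How it is judged:
By the outcome, as a careful person would: the job done as asked, in the order asked, and still so for the second after the job is handed in, with the robot touching nothing.
It also fails if it takes over 90 s, if anything falls off the work surface, if the arm or the gripper's body presses on something with over 40 N, if the wrist force passes 120 N, or if a joint passes its speed limit or range.

## Robot

A 6-joint arm with a two-finger parallel gripper is mounted at the origin on a cart in front of the work surface, level with it; the furniture and walls round the work are solid. World frame = base frame: x ahead of the robot, y to its left, z up, the work surface at z = 0. Lengths are in m, angles in rad, forces in N, time in s.
With the tool pointing down it reaches from about 0.35 to 0.775 m from the base axis. Payload 7.3 kg.
Tool frame: the origin (TCP) lies midway between the tips of the shut fingers; the grasp point (between the pads) lies 19 mm behind it (robot.tcp_to_grasp is the distance from the TCP to the grasp point, in m); z points along the fingers, y is the line along which they close (so a half turn about z gives the same grasp; the last joint's range is limited). The gripper opens to 92 mm and grips with 3 to 60 N. Pads are 19 mm wide; open, the fingers measure 130 mm over their backs; the gripper's body (75 mm by 190 mm) begins 47 mm behind the grasp point.
Start: joints at [-1.46, 0.342, 1.524, -0, 1.275, -0.146], TCP at [0.133, -0.508, 0.205] pointing down, gripper open.
Joint ranges: [-2.53, 2.53], [-0.77, 2.02], [0.04, 2.7], [-1, 4.14], [0.28, 2.66], [-3.11, 3.11]. Speed limits (rad/s): [2.57, 2.57, 3.14, 3.14, 3.14, 3.14].

## Interface

Orientations are given as [roll, pitch, yaw] about the fixed x, y, z axes, in that order (R = Rz(yaw) Ry(pitch) Rx(roll)).
In Python, from cell import readout, cams, ticket, robot gives the robot as it stands. The module is installed in compiled form; this text tells all that it offers.
- The arm moves only by the tool jog_arm, never from a script. Its argument "plan" is a list of rows, each a list of 5 numbers: the shift along the world's x, y, z each as a share of 0.08 m, from -1 to 1, then the turn about the world's z as a share of 90 degrees, from -1 to 1, then the opening, from -1 (shut) to 1 (fully open). A call has 1 to 12 rows; each row is the pose to reach, as a shift and turn from the pose commanded when the call began; what a row does not reach only later rows make up. A row lasts 1/10 s, in which the tool goes at most 50 mm and 8.59 degrees, less where a joint would pass 70% of its speed; a pose out of reach is approached as far as the arm can. A call with a number of a shift or a turn outside -1 to 1 is refused whole. A call with a gripper value outside its range is refused whole. The fingers move at their own pace and stop on an object; "squeeze" is the grip in N (left out, the last holds). Time passes only in rows, so rows that repeat a pose let the fingers close. It gives the time, the measured TCP pose, the force, the opening and the grip force at its end, in the units of the state.
- readout.observe(): the state, without advancing time (a new reading comes with each control period).
- cams.read_camera(name): name is "side" or "top"; returns the picture (384x512x3 uint8, blue, green, red); there is no depth.
- cams.calibration(name): a dict with "K" (3x3 intrinsics, pixels), "k1" (the pictures are not rectified: a ray, as slopes to the right and down, at radius r is drawn at 1 + k1 r^2 times it, then the intrinsics apply), "world_from_camera" (4x4, takes a point from camera to world coordinates). Camera axes: x right, y down, z forward; pixel columns grow to the right and rows downward; lengths in m; the calibration is good to about 2 mm. A picture is of the moment at which its call begins. calibration takes no time and is no camera call.
- ticket.hand_in(): hands the job in; it is judged then, once.
The state is a dict: "time": time; "qpos": joint angles; "qvel": joint speeds; "joint_efforts": joint torques, N m; "tool_pos": TCP position; "tool_rot": TCP orientation; "contact_force": force on the tool from outside, world axes, zero at the start; "torque": the same for the moment, N m; "opening": finger opening in m; "grip_force": force on a finger pad.
Only numpy, scipy, OpenCV 4.12 (cv2) and the standard library are available. Lean on these libraries where they do the work, as an engineer would, in place of code of your own. Each camera call takes 0.05 s, during which the arm holds its last target. There are 200 camera calls.

## Working session

There is one attempt and no reset: what is moved stays moved. The work goes in short steps, Python scripts to look and compute and a tool call to move; the robot and the scene stay as the last step left them, time stands still between calls to the robot, and variables do not carry over. Pictures are saved under pics/ and viewed, at most 14 in all, crops included, and the job is handed in when it is done.

Besides the shell and the picture viewer there is one more tool, called as name([rows], argument=value, ...), one row to a line, values as JSON. jog_arm: Moves the arm, as the interface text tells. Shift numbers are shares of 0.08 m and turn numbers shares of 90 degrees, none past 1 either way. Its arguments: {"type":"object","properties":{"plan":{"type":"array"},"squeeze":{"type":"number"}},"required":["plan"]}

```bash
mkdir -p pics
cat > h.py <<'E'
import numpy as np, cv2
from cell import readout, cams, ticket, robot
def ray(name,u,v):
    c=cams.calibration(name);K=np.array(c["K"]);T=np.array(c["world_from_camera"])
    d=np.array([(u-K[0,2])/K[0,0],(v-K[1,2])/K[1,1]]);s=d.copy()
    for _ in range(30): s=d/(1+c["k1"]*(s@s))
    r=T[:3,:3]@np.array([s[0],s[1],1]);return T[:3,3],r/np.linalg.norm(r)
def onz(name,u,v,z):
    o,r=ray(name,u,v);return o+r*(z-o[2])/r[2]
def tri(a,b):
    (o,r),(p,s)=ray("top",*a),ray("side",*b)
    t=np.linalg.lstsq(np.c_[r,-s],p-o,rcond=None)[0]
    A,B=o+r*t[0],p+s*t[1];return (A+B)/2,np.linalg.norm(A-B)
def proj(name,P):
    c=cams.calibration(name);K=np.array(c["K"]);T=np.linalg.inv(np.array(c["world_from_camera"]))
    q=T[:3,:3]@np.array(P)+T[:3,3];s=q[:2]/q[2];s=s*(1+c["k1"]*(s@s));return K[0,0]*s[0]+K[0,2],K[1,1]*s[1]+K[1,2]
E
python3 - <<'E'
from h import *
for n in("top","side"):
    im=cams.read_camera(n);cv2.imwrite(f"pics/{n}0.png",im);cv2.imwrite(f"pics/{n}0v.png",cv2.resize(im,(800,600),interpolation=cv2.INTER_CUBIC))
    c=cams.calibration(n);print(n,np.round(c["world_from_camera"],3).tolist(),np.array(c["K"]).tolist(),c["k1"])
print(readout.observe())
E
```

```text
top [[0.01, -0.992, 0.128, 0.382], [-1.0, -0.009, 0.008, -0.142], [-0.007, -0.128, -0.992, 1.011], [0.0, 0.0, 0.0, 1.0]] [[365.0474049368632, 0.0, 253.53068266521728], [0.0, 365.0474049368632, 187.85479417172607], [0.0, 0.0, 1.0]] -0.09748932887545388
side [[-0.991, -0.086, 0.102, 0.342], [-0.133, 0.603, -0.786, 0.95], [0.006, -0.793, -0.609, 0.885], [0.0, 0.0, 0.0, 1.0]] [[469.88721465350676, 0.0, 254.00351755666867], [0.0, 469.88721465350676, 193.80223023116542], [0.0, 0.0, 1.0]] -0.09337682473531393
{'time': 0.1, 'qpos': array([-1.45999236e+00,  3.42650183e-01,  1.52488470e+00, -3.50084599e-05,
        1.27541002e+00, -1.45973392e-01]), 'qvel': array([ 0.00168282, -0.00123876, -0.00334387, -0.00130821,  0.00083872,
        0.00015906]), 'joint_efforts': array([ 1.27133346e-03, -4.32007027e+01, -2.44693798e+01,  7.18570291e-02,
        5.25679090e-02, -5.00313945e-05]), 'tool_pos': array([ 0.13331304, -0.50739925,  0.20462881]), 'tool_rot': array([-3.14024992e+00, -1.63568723e-04,  2.56787460e-01]), 'contact_force': array([0.06899563, 0.14416663, 0.12818026]), 'torque': array([ 0.01667047,  0.02283361, -0.02435326]), 'grip_force': 0.0, 'opening': 0.09199033808289842}
```

View pics/top0v.png

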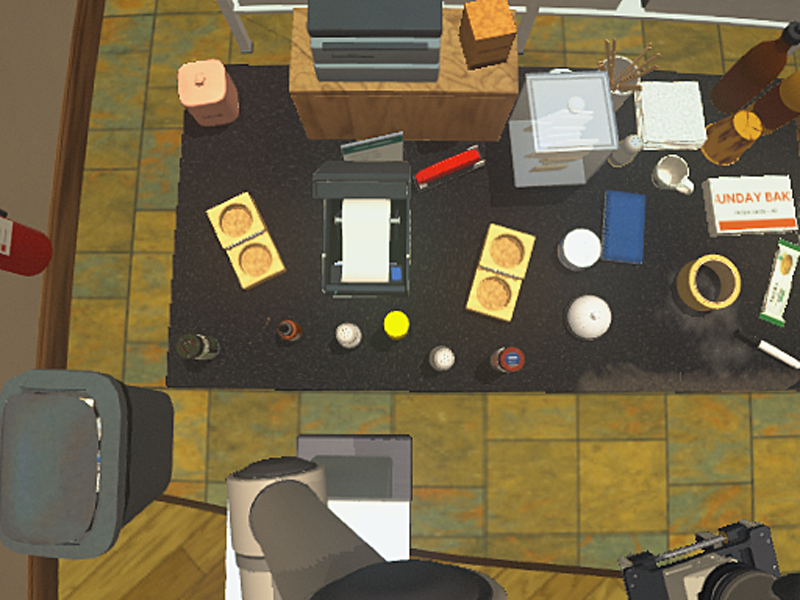

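View pics/side0v.png

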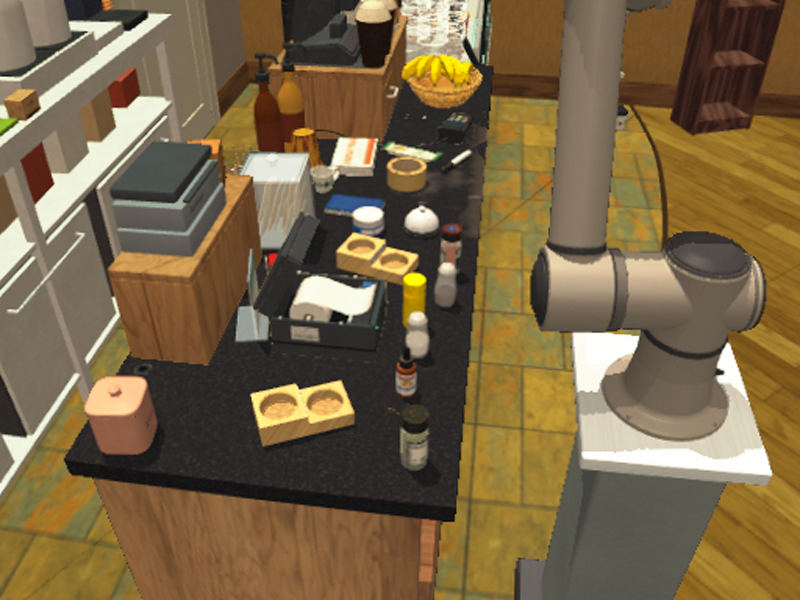

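The top view (800x600) shows the green jar at (198,346), dropper (289,330), shakers (347,335) and (442,358), the yellow look-alike (396,324), the red jar (508,359), and stands at (246,241) and (501,272). I'll enlarge crops to measure these.

Run:
```python
from h import *
t=cv2.imread("pics/top0.png");s=cv2.imread("pics/side0.png")
def crop(im,x,y,w,h,k,n):
    c=cv2.resize(im[y:y+h,x:x+w],None,fx=k,fy=k,interpolation=cv2.INTER_CUBIC)
    for i in range(0,w,20): cv2.putText(c,str(x+i),(i*k,10),0,.35,(0,255,255),1);cv2.line(c,(i*k,12),(i*k,18),(0,255,255),1)
    for i in range(0,h,20): cv2.putText(c,str(y+i),(0,i*k+4),0,.35,(0,255,0),1);cv2.line(c,(24,i*k),(30,i*k),(0,255,0),1)
    cv2.imwrite(f"pics/{n}.png",c)
crop(t,105,115,130,130,4,"ta0") if 0 else None
crop(t,105,115,250,130,3,"t1")
crop(s,150,135,155,170,3,"s1")
# predicted stand well rims
```

```text
(no output)
```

View pics/t1.png

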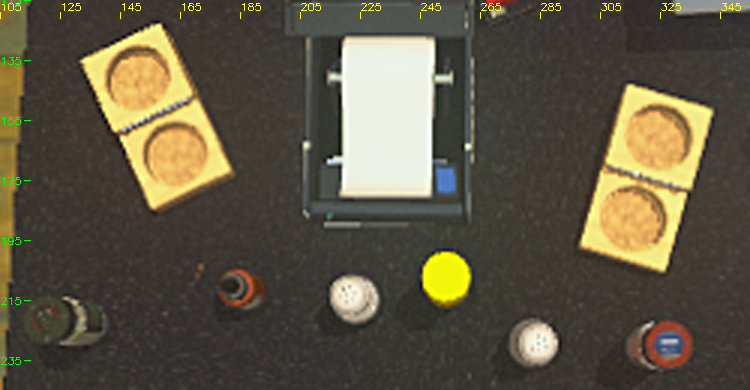

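View pics/s1.png

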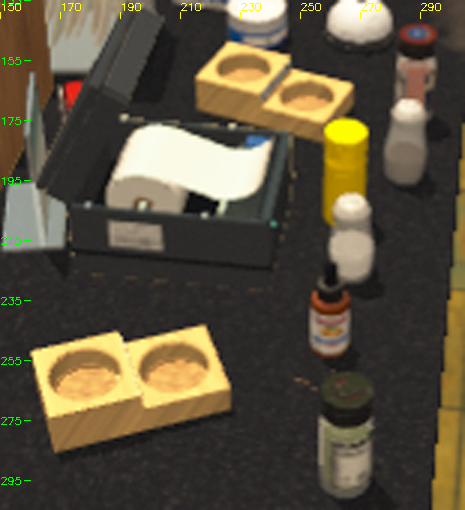

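```bash
cat > m.py <<'E'
from h import *
P=dict(jar1=((121,221.7),(265.7,263.3),.105),shA=((221.7,211.7),(267,200),.09),shB=((285,229),(286,168.5),.09),jar2=((327.7,229.7),(289.3,146),.105),
aH=((151,141),(179,260),.042),aL=((163.7,166.7),(208,257.3),.026),bH=((324.7,161),(231.3,157.7),.042),bL=((316,187.3),(252.3,167.3),.026),
drop=((184,210.5),(260,224),.102),yel=((254,207.5),(265.5,178),.105))
for k,(a,b,z) in P.items():
    X,e=tri(a,b);print(k,np.round(X,4),round(e,4),"top@z",np.round(onz("top",*a,z)[:2],4),"side@z",np.round(onz("side",*b,z)[:2],4))
E
python3 m.py
```

```text
jar1 [0.4104 0.1986 0.1047] 0.0006 top@z [0.4101 0.1985] side@z [0.4107 0.1989]
shA [ 0.4375 -0.0541  0.0891] 0.0037 top@z [ 0.4393 -0.0541] side@z [ 0.4355 -0.0529]
shB [ 0.3968 -0.2142  0.0884] 0.0011 top@z [ 0.3973 -0.214 ] side@z [ 0.3961 -0.2119]
jar2 [ 0.3954 -0.3192  0.1032] 0.0013 top@z [ 0.396  -0.3188] side@z [ 0.3946 -0.3163]
aH [0.6349 0.1518 0.0363] 0.0026 top@z [0.6347 0.1502] side@z [0.6316 0.1574]
aL [0.5672 0.117  0.0205] 0.0006 top@z [0.5659 0.1156] side@z [0.566  0.1224]
bH [ 0.5832 -0.3268  0.0368] 0.0001 top@z [ 0.5822 -0.3258] side@z [ 0.5817 -0.319 ]
bL [ 0.5115 -0.3047  0.0207] 0.0026 top@z [ 0.5121 -0.3038] side@z [ 0.5092 -0.2968]
drop [0.4422 0.043  0.0853] 0.0013 top@z [0.4405 0.0396] side@z [0.4407 0.0619]
yel [ 0.4496 -0.1357  0.1037] 0.0003 top@z [ 0.4496 -0.1357] side@z [ 0.4492 -0.1339]
```

```bash
cat > fit.py <<'E'
from h import *
from scipy.optimize import least_squares
L=[(.076,.04,.042),(.076,-.04,.042),(-.076,.04,.026),(-.076,-.04,.026),(.038,0,.042),(-.038,0,.026)]
t=lambda q:[(105+x/3,115+y/3) for x,y in q]; s=lambda q:[(150+x/3,135+y/3) for x,y in q]
D=dict(a=(t([(80,62),(160,24),(155,210),(234,175),(138,78),(176,155)]),s([(50,412),(33,351),(230,385),(207,326),(87,375),(174,367)])),
b=(t([(628,84),(714,108),(580,247),(665,271),(659,138),(633,217)]),s([(197,78),(231,43),(322,124),(353,96),(244,68),(307,97)])))
for k,(T,S) in D.items():
    def W(p): c,q=np.cos(p[2]),np.sin(p[2]); return [(p[0]+c*x-q*y,p[1]+q*x+c*y,z) for x,y,z in L]
    def f(p,vs): return np.ravel([np.subtract(proj(n,w),m) for n,M in vs for w,m in zip(W(p),M)])
    for vs in ([("top",T),("side",S)],[("top",T)],[("side",S)]):
        r=least_squares(f,[.55,.13 if k=="a" else -.31,.4 if k=="a" else -.3],args=(vs,),loss="soft_l1")
        w=W(r.x);print(k,np.round(r.x,4),"rms",np.sqrt(np.mean(f(r.x,vs)**2)).round(2),"H",np.round(w[4],4),"L",np.round(w[5],4))
E
python3 fit.py
```

```text
a [0.5999 0.1343 0.4665] rms 0.75 H [0.6338 0.1514 0.042 ] L [0.5659 0.1173 0.026 ]
a [0.6    0.1329 0.4764] rms 0.46 H [0.6337 0.1503 0.042 ] L [0.5662 0.1155 0.026 ]
a [0.5991 0.1375 0.4602] rms 0.65 H [0.6332 0.1544 0.042 ] L [0.5651 0.1207 0.026 ]
b [ 0.5468 -0.3143 -0.2921] rms 1.08 H [ 0.5832 -0.3252  0.042 ] L [ 0.5104 -0.3033  0.026 ]
b [ 0.5473 -0.3153 -0.2852] rms 0.36 H [ 0.5838 -0.326   0.042 ] L [ 0.5109 -0.3046  0.026 ]
b [ 0.5453 -0.3066 -0.3248] rms 0.8 H [ 0.5813 -0.3187  0.042 ] L [ 0.5092 -0.2945  0.026 ]
```

Run:
```python
from h import *
print("box front-left",tri((105+305/3,115+215/3),(150+270/3,135+238/3)))
print("box front-right",tri((105+470/3,115+215/3),(150+291/3,135+135/3)))
for z in(.05,.1,.15,.2): print(z,onz("top",200,125,z).round(3),onz("top",203.5,103.7,z).round(3),onz("top",206,183,z).round(3))
```

```text
box front-left (array([ 0.50489799, -0.01101283,  0.06582654]), np.float64(0.0021732324297638974))
box front-right (array([ 0.50568933, -0.15481702,  0.07723862]), np.float64(0.00011252669855527406))
0.05 [0.678 0.014 0.05 ] [0.739 0.007 0.05 ] [ 0.518 -0.007  0.05 ]
0.1 [0.663 0.006 0.1  ] [ 0.72  -0.001  0.1  ] [ 0.511 -0.014  0.1  ]
0.15 [ 0.647 -0.002  0.15 ] [ 0.702 -0.009  0.15 ] [ 0.504 -0.021  0.15 ]
0.2 [ 0.632 -0.01   0.2  ] [ 0.683 -0.016  0.2  ] [ 0.497 -0.028  0.2  ]
```

jog_arm([
  [0.28,0.31,0,0.07,1],
  [0.56,0.62,0,0.14,1],
  [0.83,0.92,0,0.21,1],
  [0.83,0.92,0,0.21,1],
], squeeze=15)

```text
time: 0.5
tool_pos: [0.2015, -0.4314, 0.2051]
tool_rot: [-3.14, -0.001, 0.592]
contact_force: [0.6, -0.7, 0.4]
opening: 0.0921
grip_force: 0.0
```

jog_arm([
  [0.28,0.31,0,0.07,1],
  [0.56,0.62,0,0.14,1],
  [0.83,0.92,0,0.21,1],
  [0.83,0.92,0,0.21,1],
])

```text
time: 0.9
tool_pos: [0.2675, -0.3587, 0.2051]
tool_rot: [-3.141, -0.001, 0.921]
contact_force: [0.2, -0.9, 0.2]
opening: 0.0922
grip_force: 0.0
```

jog_arm([
  [0.28,0.31,0,0.07,1],
  [0.56,0.62,0,0.14,1],
  [0.83,0.92,0,0.21,1],
  [0.83,0.92,0,0.21,1],
])

```text
time: 1.3
tool_pos: [0.3337, -0.2859, 0.2052]
tool_rot: [3.141, -0.0, 1.249]
contact_force: [-1.2, -0.1, -0.8]
opening: 0.0923
grip_force: 0.0
```

jog_arm([
  [0.28,0.31,0,0.07,0.5],
  [0.56,0.62,0,0.14,0.5],
  [0.81,0.92,0,0.21,0.5],
  [0.81,0.92,0,0.21,0.5],
  [0.81,0.92,0,0.21,0.5],
  [0.81,0.92,0,0.21,0.5],
])

```text
time: 1.9
tool_pos: [0.3967, -0.2148, 0.2051]
tool_rot: [-3.141, 0.0, 1.573]
contact_force: [0.5, -0.0, 0.3]
opening: 0.0689
grip_force: 0.0
```

jog_arm([
  [0,0,-0.4,0,0.5],
  [0,0,-0.8,0,0.5],
  [0,0,-1,0,0.5],
])

```text
time: 2.2
tool_pos: [0.3955, -0.214, 0.1231]
tool_rot: [-3.139, -0.002, 1.573]
contact_force: [0.4, -0.3, -0.6]
opening: 0.0689
grip_force: 0.0
```

jog_arm([
  [0,0.01,-0.3,0,0.5],
  [0,0.01,-0.6,0,0.5],
  [0,0.01,-0.9,0,0.5],
  [0,0.01,-1,0,0.5],
])

```text
time: 2.6
tool_pos: [0.3956, -0.213, 0.0434]
tool_rot: [-3.139, -0.002, 1.573]
contact_force: [0.5, -0.0, 0.5]
opening: 0.0687
grip_force: 0.0
```

jog_arm([
  [0,0,-0.1,0,0.5],
  [0,0,-0.18,0,0.5],
  [0,0,-0.18,0,-0.2],
  [0,0,-0.18,0,-0.2],
  [0,0,-0.18,0,-0.2],
  [0,0,-0.18,0,-0.2],
  [0,0,-0.18,0,-0.2],
  [0,0,-0.18,0,-0.2],
])

```text
time: 3.4
tool_pos: [0.3975, -0.2126, 0.031]
tool_rot: [3.141, 0.0, 1.576]
contact_force: [-0.4, 0.1, -0.1]
opening: 0.0371
grip_force: 0.0
```

```bash
cat >> h.py <<'E'
def crop(name,x,y,w,h,k,n):
    im=cams.read_camera(name);c=cv2.resize(im[y:y+h,x:x+w],None,fx=k,fy=k,interpolation=cv2.INTER_CUBIC)
    for i in range(0,w,20): cv2.putText(c,str(x+i),(i*k,10),0,.35,(0,255,255),1)
    for i in range(0,h,20): cv2.putText(c,str(y+i),(0,i*k+4),0,.35,(0,255,0),1)
    return c
def two(n,a,b,k=3):
    A=crop("top",*a,k,n);B=crop("side",*b,k,n);H=max(A.shape[0],B.shape[0])
    p=lambda c:cv2.copyMakeBorder(c,0,H-c.shape[0],0,0,cv2.BORDER_CONSTANT)
    cv2.imwrite(f"pics/{n}.png",np.hstack([p(A),p(B)]))
E
python3 -c "
from h import *
two('c1',(240,150,120,100),(220,90,140,120))"
```

```text
(no output)
```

View pics/c1.png

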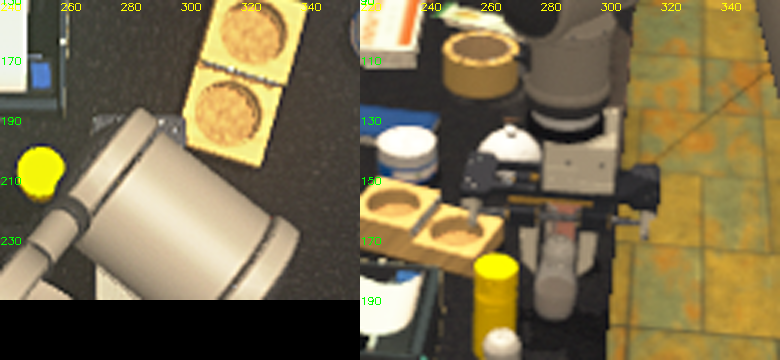

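```bash
python3 -c "
from h import *
for p in [(.397,-.2126,.031),(.397,-.2126,0),(.397,-.2126,.09),(.35,-.2126,.031),(.44,-.2126,.031),(.397,-.27,.031)]: print(p,np.round(proj('side',p),1),np.round(proj('top',p),1))
print(readout.observe()['qpos'])"
python3 - <<'E'
import sys;sys.path.insert(0,'.')
import os;os.chdir('.')
from h import *
c=crop("side",250,130,70,75,8,"x");cv2.imwrite("pics/c2.png",c)
E
```

```text
(0.397, -0.2126, 0.031) [284.8 184.2] [282.7 229.5]
(0.397, -0.2126, 0) [284.4 192.3] [281.9 229.6]
(0.397, -0.2126, 0.09) [285.7 168.3] [284.4 229.1]
(0.35, -0.2126, 0.031) [300.1 185.5] [282.7 247.2]
(0.44, -0.2126, 0.031) [270.9 183. ] [282.7 213.4]
(0.397, -0.27, 0.031) [286.3 173.6] [304.2 229.6]
[-6.61550095e-01  4.46667230e-01  1.94267824e+00  6.69851953e-05
  7.52028703e-01 -6.67180954e-01]
```

View pics/c2.png

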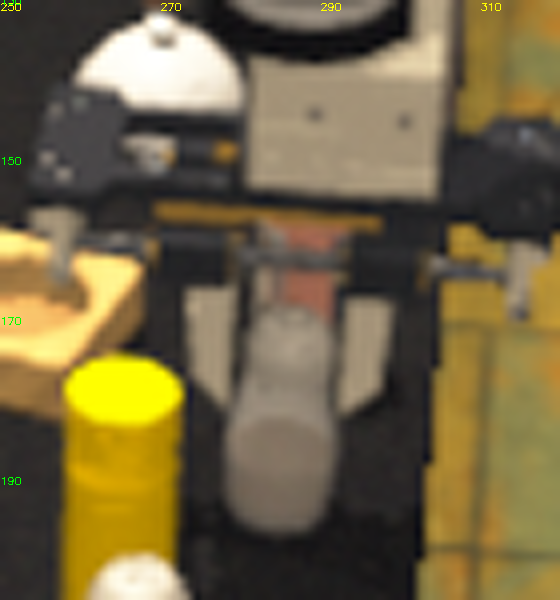

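The crop shows the shaker (dome at 286,169) between the fingers but tapering at pad height to about 37 mm, which is where I stopped closing. I'll go slightly lower and close fully.

jog_arm([
  [0,0,0,0,0.3],
  [0,0,0,0,0.3],
  [0,0,-0.05,0,0.3],
  [0,0,-0.05,0,-1],
  [0,0,-0.05,0,-1],
  [0,0,-0.05,0,-1],
  [0,0,-0.05,0,-1],
  [0,0,-0.05,0,-1],
  [0,0,-0.05,0,-1],
], squeeze=15)

```text
time: 4.45
tool_pos: [0.3973, -0.2126, 0.0268]
tool_rot: [3.142, -0.0, 1.576]
contact_force: [-0.3, -1.1, -0.7]
opening: 0.0353
grip_force: 14.7
```

jog_arm([
  [0,0,0.15,0,-1],
  [0,0,0.4,0,-1],
  [0,0,0.7,0,-1],
  [0,0,1,0,-1],
  [0,0,1,0,-1],
])

```text
time: 4.95
tool_pos: [0.3989, -0.2137, 0.1093]
tool_rot: [3.137, 0.004, 1.576]
contact_force: [0.5, 0.7, -1.4]
opening: 0.0355
grip_force: 14.7
```

jog_arm([
  [0.1,-0.1,0.1,0.08,-1],
  [0.25,-0.2,0.2,0.16,-1],
  [0.4,-0.3,0.2,0.24,-1],
  [0.55,-0.4,0.2,0.32,-1],
  [0.7,-0.5,0.2,0.4,-1],
  [0.7,-0.55,0.2,0.4,-1],
])

```text
time: 5.55
tool_pos: [0.4539, -0.2569, 0.1215]
tool_rot: [-3.142, -0.001, 2.206]
contact_force: [0.2, -0.0, -1.1]
opening: 0.0355
grip_force: 14.7
```

jog_arm([
  [0.1,-0.1,0,0.08,-1],
  [0.25,-0.2,0,0.16,-1],
  [0.4,-0.3,0,0.24,-1],
  [0.55,-0.45,0,0.32,-1],
  [0.72,-0.58,0,0.41,-1],
  [0.72,-0.58,0,0.41,-1],
  [0.72,-0.58,0,0.41,-1],
])

```text
time: 6.25
tool_pos: [0.5098, -0.3023, 0.1217]
tool_rot: [3.141, -0.002, 2.843]
contact_force: [0.2, 0.5, -0.9]
opening: 0.0356
grip_force: 14.7
```

```bash
python3 -c "
from h import *
two('c3',(240,130,120,120),(200,90,130,120))"
```

```text
(no output)
```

View pics/c3.png

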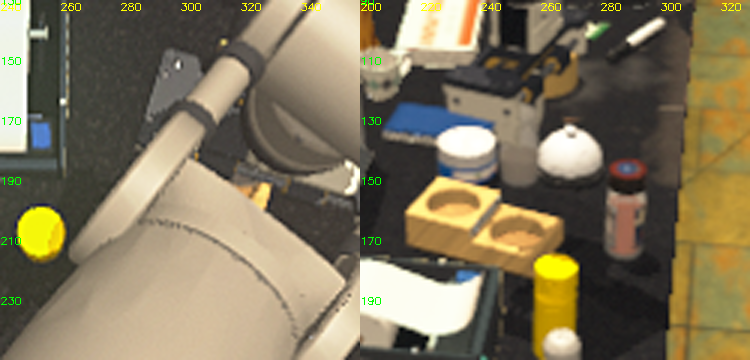

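The shaker hangs upright over stand_b at side px (253,147), above the low well (252,167). I'll lower it.

jog_arm([
  [0.01,-0.01,-0.2,0,-1],
  [0.01,-0.01,-0.45,0,-1],
  [0.01,-0.01,-0.7,0,-1],
  [0.01,-0.01,-0.85,0,-1],
  [0.01,-0.01,-1,0,-1],
  [0.01,-0.01,-1,0,-1],
])

```text
time: 6.95
tool_pos: [0.5109, -0.3031, 0.0415]
tool_rot: [3.141, -0.003, 2.848]
contact_force: [0.6, -0.4, -1.1]
opening: 0.0357
grip_force: 14.7
```

jog_arm([
  [0,0,-0.04,0,-1],
  [0,0,-0.08,0,-1],
  [0,0,-0.11,0,-1],
  [0,0,-0.11,0,-1],
])

```text
time: 7.35
tool_pos: [0.5117, -0.3038, 0.034]
tool_rot: [3.142, -0.0, 2.849]
contact_force: [0.2, 0.8, -1.0]
opening: 0.0355
grip_force: 14.7
```

jog_arm([
  [0,0,-0.02,0,-1],
  [0,0,-0.03,0,-1],
  [0,0,-0.03,0,-1],
])

```text
time: 7.65
tool_pos: [0.5125, -0.3042, 0.0327]
tool_rot: [-3.141, 0.002, 2.849]
contact_force: [0.6, 0.1, 5.1]
opening: 0.0356
grip_force: 15.2
```

jog_arm([
  [0,0,0,0,0.1],
  [0,0,0,0,0.3],
  [0,0,0,0,0.3],
  [0,0,0,0,0.3],
  [0,0,0.2,0,0.3],
  [0,0,0.6,0,0.5],
  [0,0,1,0,0.5],
])

```text
time: 8.35
tool_pos: [0.5112, -0.3035, 0.1118]
tool_rot: [3.141, -0.002, 2.849]
contact_force: [-0.4, -0.8, -0.1]
opening: 0.0677
grip_force: 0.0
```

jog_arm([
  [0,0,0.5,0,0.5],
  [-0.4,-0.05,0.6,0,0.5],
  [-0.8,-0.09,0.6,0,0.5],
  [-1,-0.09,0.6,0,0.5],
])

```text
time: 8.75
tool_pos: [0.4299, -0.3111, 0.16]
tool_rot: [-3.141, -0.0, 2.848]
contact_force: [0.6, 0.4, -0.7]
opening: 0.0688
grip_force: 0.0
```

jog_arm([
  [-0.2,-0.05,0,0,0.5],
  [-0.46,-0.09,0,0,0.5],
  [-0.46,-0.09,0,0,0.5],
  [-0.46,-0.09,0,0,0.5],
])

```text
time: 9.15
tool_pos: [0.3952, -0.3186, 0.1597]
tool_rot: [3.142, 0.001, 2.848]
contact_force: [0.7, -0.4, 0.0]
opening: 0.0688
grip_force: 0.0
```

```bash
python3 -c "
from h import *
two('c4',(240,130,120,120),(200,120,130,110))"
```

```text
(no output)
```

View pics/c4.png

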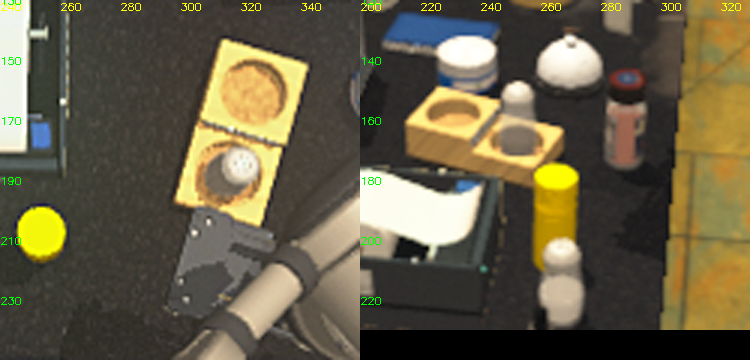

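Shaker B stands upright in stand_b's low well (top px 320,184; side px 252,160). Next is jar_2.

jog_arm([
  [0,0,-0.4,0,0.5],
  [0,0,-0.7,0,0.5],
  [0,0,-1,0,0.5],
])

```text
time: 9.55
tool_pos: [0.3958, -0.318, 0.0786]
tool_rot: [3.142, 0.0, 2.85]
contact_force: [-0.2, -0.1, 0.6]
opening: 0.0688
grip_force: 0.0
```

jog_arm([
  [0,0,-0.2,0,0.5],
  [0,0,-0.36,0,0.5],
  [0,0,-0.36,0,-1],
  [0,0,-0.36,0,-1],
  [0,0,-0.36,0,-1],
  [0,0,-0.36,0,-1],
  [0,0,-0.36,0,-1],
  [0,0,-0.36,0,-1],
])

```text
time: 10.35
tool_pos: [0.3954, -0.3186, 0.0515]
tool_rot: [-3.141, 0.001, 2.848]
contact_force: [-0.3, 0.0, 3.9]
opening: 0.0401
grip_force: 15.0
```

jog_arm([
  [0,0,0.1,0,-1],
  [0,0,0.35,0,-1],
  [0,0,0.7,0,-1],
  [0,0,1,0,-1],
])

```text
time: 10.75
tool_pos: [0.3947, -0.318, 0.1322]
tool_rot: [3.141, -0.0, 2.849]
contact_force: [0.3, -0.9, -1.9]
opening: 0.0404
grip_force: 15.0
```

jog_arm([
  [0,0,0.3,0,-1],
  [0,0,0.65,0,-1],
  [0.2,0,0.65,0,-1],
  [0.5,-0.03,0.65,0,-1],
  [0.8,-0.03,0.65,0,-1],
  [1,-0.03,0.65,0,-1],
])

```text
time: 11.35
tool_pos: [0.476, -0.3203, 0.1831]
tool_rot: [3.141, 0.0, 2.849]
contact_force: [-0.3, 0.3, -1.6]
opening: 0.0404
grip_force: 15.0
```

jog_arm([
  [0.3,0,0,0,-1],
  [0.6,-0.03,0,0,-1],
  [0.85,-0.05,0,0,-1],
  [1,-0.05,0,0,-1],
])

```text
time: 11.75
tool_pos: [0.5559, -0.3243, 0.1826]
tool_rot: [3.141, -0.001, 2.849]
contact_force: [0.2, 0.3, -1.4]
opening: 0.0402
grip_force: 15.0
```

jog_arm([
  [0.2,0,0,0,-1],
  [0.35,0,0,0,-1],
  [0.35,0,0,0,-1],
  [0.35,0,0,0,-1],
])

```text
time: 12.15
tool_pos: [0.5824, -0.3244, 0.1826]
tool_rot: [3.141, -0.001, 2.849]
contact_force: [-0.2, -0.3, -1.7]
opening: 0.0405
grip_force: 15.0
```

jog_arm([
  [0.01,-0.01,-0.2,0,-1],
  [0.01,-0.01,-0.5,0,-1],
  [0.01,-0.01,-0.8,0,-1],
  [0.01,-0.01,-1,0,-1],
  [0.01,-0.01,-1,0,-1],
])

```text
time: 12.65
tool_pos: [0.5815, -0.3245, 0.1003]
tool_rot: [3.14, -0.006, 2.848]
contact_force: [-0.7, 0.9, -2.1]
opening: 0.0403
grip_force: 15.0
```

jog_arm([
  [0,0,-0.1,0,-1],
  [0,0,-0.2,0,-1],
  [0,0,-0.28,0,-1],
  [0,0,-0.34,0,-1],
  [0,0,-0.34,0,-1],
])

```text
time: 13.15
tool_pos: [0.5834, -0.3251, 0.0748]
tool_rot: [3.141, -0.001, 2.849]
contact_force: [-0.5, 0.9, -1.8]
opening: 0.0403
grip_force: 15.0
```

jog_arm([
  [0,0,-0.02,0,-1],
  [0,0,-0.03,0,-1],
  [0,0,-0.03,0,-1],
])

```text
time: 13.45
tool_pos: [0.584, -0.3255, 0.0736]
tool_rot: [-3.141, 0.001, 2.849]
contact_force: [-0.5, -0.4, 0.2]
opening: 0.0403
grip_force: 15.0
```

jog_arm([
  [0,0,0,0,0.1],
  [0,0,0,0,0.4],
  [0,0,0,0,0.4],
  [0,0,0,0,0.4],
  [0,0,0.2,0,0.4],
  [0,0,0.6,0,0.4],
  [0,0,1,0,0.4],
])

```text
time: 14.15
tool_pos: [0.5834, -0.3251, 0.1535]
tool_rot: [3.141, -0.002, 2.849]
contact_force: [0.3, -0.2, 0.2]
opening: 0.0639
grip_force: 0.0
```

jog_arm([
  [0,0,0.5,0,0.5],
  [-0.15,0.3,0.7,-0.08,0.5],
  [-0.3,0.6,0.7,-0.16,0.5],
  [-0.45,1,0.7,-0.24,0.5],
])

```text
time: 14.55
tool_pos: [0.5474, -0.2455, 0.2099]
tool_rot: [3.141, 0.002, 2.465]
contact_force: [0.1, 0.4, 0.7]
opening: 0.0687
grip_force: 0.0
```

jog_arm([
  [-0.15,0.3,0,-0.09,0.5],
  [-0.3,0.6,0,-0.18,0.5],
  [-0.5,1,0,-0.27,0.5],
])

```text
time: 14.85
tool_pos: [0.5074, -0.165, 0.2093]
tool_rot: [3.141, 0.001, 2.041]
contact_force: [0.6, -0.3, 0.2]
opening: 0.0689
grip_force: 0.0
```

jog_arm([
  [-0.15,0.3,0,-0.09,0.43],
  [-0.3,0.6,0,-0.18,0.43],
  [-0.5,1,0,-0.27,0.43],
])

```text
time: 15.15
tool_pos: [0.4675, -0.0849, 0.2094]
tool_rot: [3.141, 0.0, 1.617]
contact_force: [0.4, 0.6, -0.1]
opening: 0.0658
grip_force: 0.0
```

jog_arm([
  [-0.2,0.2,0,-0.03,0.43],
  [-0.38,0.4,0,-0.03,0.43],
  [-0.38,0.4,0,-0.03,0.43],
  [-0.38,0.4,0,-0.03,0.43],
])

```text
time: 15.55
tool_pos: [0.4379, -0.0536, 0.2097]
tool_rot: [3.14, 0.001, 1.577]
contact_force: [0.7, 1.0, 0.4]
opening: 0.0658
grip_force: 0.0
```

```bash
python3 -c "
from h import *
two('c5',(105,120,240,120),(170,110,140,120),k=2)"
```

```text
(no output)
```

View pics/c5.png

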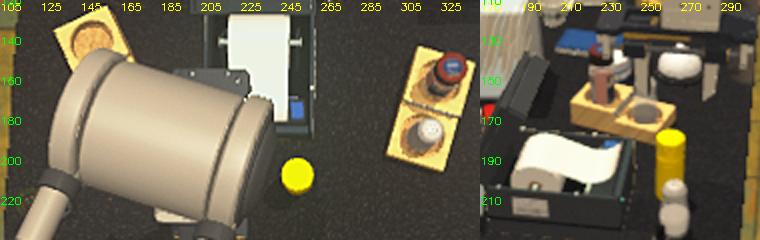

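Stand_b holds both its items: red jar at top px (330,150), shaker at (318,186). I'll descend on the second shaker.

jog_arm([
  [0,0,-0.4,0,0.43],
  [0,0,-0.8,0,0.43],
  [0,0,-1,0,0.43],
])

```text
time: 15.95
tool_pos: [0.4367, -0.0539, 0.1269]
tool_rot: [-3.139, -0.001, 1.575]
contact_force: [0.6, 0.5, 0.4]
opening: 0.0659
grip_force: 0.0
```

jog_arm([
  [0,0,-0.3,0,0.43],
  [0,0,-0.6,0,0.43],
  [0,0,-0.9,0,0.43],
  [0,0,-1,0,0.43],
])

```text
time: 16.35
tool_pos: [0.4366, -0.0538, 0.0471]
tool_rot: [-3.138, -0.001, 1.575]
contact_force: [-0.2, 0.3, 0.6]
opening: 0.0656
grip_force: 0.0
```

jog_arm([
  [0,0,-0.15,0,0.43],
  [0,0,-0.28,0,0.43],
  [0,0,-0.28,0,-1],
  [0,0,-0.28,0,-1],
  [0,0,-0.28,0,-1],
  [0,0,-0.28,0,-1],
  [0,0,-0.28,0,-1],
  [0,0,-0.28,0,-1],
  [0,0,-0.28,0,-1],
])

```text
time: 17.25
tool_pos: [0.4377, -0.0535, 0.0272]
tool_rot: [3.141, 0.0, 1.576]
contact_force: [0.1, 0.7, 5.0]
opening: 0.0359
grip_force: 14.9
```

jog_arm([
  [0,0,0.15,0,-1],
  [0,0,0.4,0,-1],
  [0,0,0.7,0,-1],
  [0,0,1,0,-1],
])

```text
time: 17.65
tool_pos: [0.4369, -0.0532, 0.1073]
tool_rot: [-3.141, -0.0, 1.576]
contact_force: [1.0, -0.0, -1.3]
opening: 0.0357
grip_force: 14.5
```

jog_arm([
  [0,0,0.3,0,-1],
  [0,0,0.6,0,-1],
  [0.2,0.2,0.6,-0.08,-1],
  [0.4,0.45,0.6,-0.16,-1],
  [0.6,0.7,0.6,-0.24,-1],
  [0.6,0.8,0.6,-0.32,-1],
])

```text
time: 18.25
tool_pos: [0.4867, 0.0121, 0.1546]
tool_rot: [3.141, -0.001, 1.07]
contact_force: [0.4, -0.5, -1.1]
opening: 0.0358
grip_force: 14.5
```

jog_arm([
  [0.2,0.2,0,-0.08,-1],
  [0.4,0.45,0,-0.16,-1],
  [0.6,0.7,0,-0.24,-1],
  [0.6,0.8,0,-0.32,-1],
])

```text
time: 18.65
tool_pos: [0.5346, 0.0762, 0.1543]
tool_rot: [-3.141, -0.001, 0.567]
contact_force: [0.4, -0.4, -0.5]
opening: 0.0356
grip_force: 14.5
```

jog_arm([
  [0.2,0.25,0,-0.06,-1],
  [0.4,0.48,0,-0.06,-1],
  [0.4,0.52,0,-0.06,-1],
  [0.4,0.52,0,-0.06,-1],
])

```text
time: 19.05
tool_pos: [0.5647, 0.1166, 0.1541]
tool_rot: [-3.141, 0.002, 0.478]
contact_force: [-0.3, -0.4, -1.5]
opening: 0.0356
grip_force: 14.5
```

jog_arm([
  [0.01,0,-0.2,0,-1],
  [0.01,0,-0.5,0,-1],
  [0.01,0,-0.8,0,-1],
  [0.01,0,-1,0,-1],
  [0.01,0,-1,0,-1],
])

```text
time: 19.55
tool_pos: [0.5637, 0.1152, 0.0725]
tool_rot: [-3.14, 0.005, 0.476]
contact_force: [-1.1, 0.1, -0.3]
opening: 0.0358
grip_force: 14.6
```

jog_arm([
  [0,0,-0.15,0,-1],
  [0,0,-0.3,0,-1],
  [0,0,-0.4,0,-1],
  [0,0,-0.47,0,-1],
  [0,0,-0.51,0,-1],
  [0,0,-0.51,0,-1],
])

```text
time: 20.15
tool_pos: [0.5662, 0.1163, 0.0339]
tool_rot: [3.142, 0.0, 0.477]
contact_force: [0.7, -1.2, -0.5]
opening: 0.0357
grip_force: 14.6
```

jog_arm([
  [0,0,-0.015,0,-1],
  [0,0,-0.015,0,-1],
])

```text
time: 20.35
tool_pos: [0.5665, 0.1163, 0.0333]
tool_rot: [3.141, -0.001, 0.477]
contact_force: [-0.8, 0.9, 1.4]
opening: 0.0356
grip_force: 14.7
```

jog_arm([
  [0,0,0,0,0.1],
  [0,0,0,0,0.3],
  [0,0,0,0,0.3],
  [0,0,0,0,0.3],
  [0,0,0.2,0,0.3],
  [0,0,0.6,0,0.5],
  [0,0,1,0,0.5],
])

```text
time: 21.05
tool_pos: [0.5656, 0.1161, 0.1132]
tool_rot: [-3.141, 0.002, 0.477]
contact_force: [-0.2, -0.2, 1.2]
opening: 0.0681
grip_force: 0.0
```

jog_arm([
  [0,0,0.5,0,0.5],
  [-0.4,0.2,0.6,0,0.5],
  [-0.8,0.4,0.6,0,0.5],
  [-1,0.5,0.6,0,0.5],
])

```text
time: 21.45
tool_pos: [0.4839, 0.1571, 0.1613]
tool_rot: [-3.141, 0.0, 0.477]
contact_force: [0.4, -1.0, 0.1]
opening: 0.0686
grip_force: 0.0
```

jog_arm([
  [-0.4,0.2,0,0,0.5],
  [-0.8,0.4,0,0,0.5],
  [-0.95,0.53,0,0,0.5],
  [-0.95,0.53,0,0,0.5],
  [-0.95,0.53,0,0,0.5],
])

```text
time: 21.95
tool_pos: [0.4112, 0.1987, 0.1612]
tool_rot: [3.141, -0.001, 0.477]
contact_force: [1.1, -0.3, -0.2]
opening: 0.0686
grip_force: 0.0
```

```bash
python3 -c "
from h import *
two('c6',(105,120,120,120),(150,190,140,120),k=3)"
```

```text
(no output)
```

View pics/c6.png

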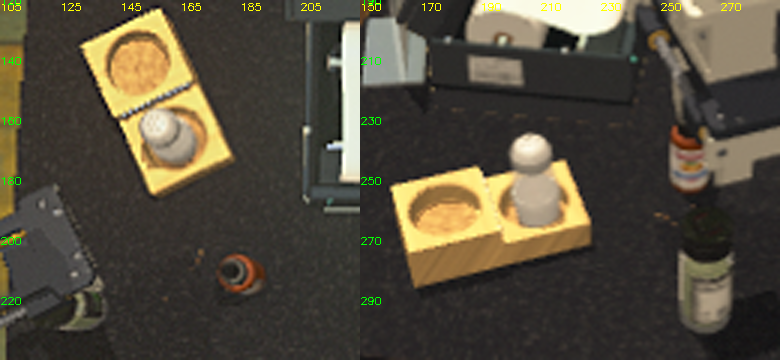

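Shaker stands upright in stand_a's low well (side px 208,250). Next is jar_1.

jog_arm([
  [0,0,-0.4,0,0.5],
  [0,0,-0.7,0,0.5],
  [0,0,-1,0,0.5],
])

```text
time: 22.35
tool_pos: [0.4112, 0.198, 0.0797]
tool_rot: [3.141, -0.0, 0.475]
contact_force: [-0.9, -0.1, -0.2]
opening: 0.069
grip_force: 0.0
```

jog_arm([
  [0,0,-0.2,0,0.5],
  [0,0,-0.38,0,0.5],
  [0,0,-0.38,0,-1],
  [0,0,-0.38,0,-1],
  [0,0,-0.38,0,-1],
  [0,0,-0.38,0,-1],
  [0,0,-0.38,0,-1],
  [0,0,-0.38,0,-1],
])

```text
time: 23.15
tool_pos: [0.4107, 0.1987, 0.0511]
tool_rot: [3.141, -0.002, 0.477]
contact_force: [0.2, -0.5, 3.7]
opening: 0.04
grip_force: 14.9
```

jog_arm([
  [0,0,0.1,0,-1],
  [0,0,0.35,0,-1],
  [0,0,0.7,0,-1],
  [0,0,1,0,-1],
])

```text
time: 23.55
tool_pos: [0.41, 0.1986, 0.1319]
tool_rot: [-3.142, 0.0, 0.477]
contact_force: [-1.1, -0.3, -1.2]
opening: 0.0404
grip_force: 14.9
```

jog_arm([
  [0,0,0.3,0,-1],
  [0,0,0.65,0,-1],
  [0.2,0,0.65,0,-1],
  [0.5,-0.1,0.65,0,-1],
  [0.8,-0.2,0.65,0,-1],
  [1,-0.2,0.65,0,-1],
])

```text
time: 24.15
tool_pos: [0.4913, 0.1818, 0.1829]
tool_rot: [3.141, -0.0, 0.476]
contact_force: [-0.2, 0.9, 0.0]
opening: 0.0403
grip_force: 14.9
```

jog_arm([
  [0.3,-0.05,0,0,-1],
  [0.6,-0.1,0,0,-1],
  [0.85,-0.15,0,0,-1],
  [1,-0.2,0,0,-1],
])

```text
time: 24.55
tool_pos: [0.5711, 0.1663, 0.1825]
tool_rot: [3.142, 0.0, 0.476]
contact_force: [0.2, 0.5, -0.2]
opening: 0.0407
grip_force: 14.9
```

jog_arm([
  [0.3,-0.05,0,0,-1],
  [0.6,-0.1,0,0,-1],
  [0.78,-0.2,0,0,-1],
  [0.78,-0.2,0,0,-1],
  [0.78,-0.2,0,0,-1],
])

```text
time: 25.05
tool_pos: [0.6319, 0.1506, 0.1822]
tool_rot: [-3.141, 0.001, 0.476]
contact_force: [0.8, 0.1, -0.9]
opening: 0.0407
grip_force: 14.9
```

jog_arm([
  [0.02,0,-0.2,0,-1],
  [0.02,0,-0.5,0,-1],
  [0.02,0,-0.8,0,-1],
  [0.02,0,-1,0,-1],
  [0.02,0,-1,0,-1],
])

```text
time: 25.55
tool_pos: [0.6315, 0.151, 0.1002]
tool_rot: [-3.139, 0.005, 0.477]
contact_force: [0.3, 0.5, -0.5]
opening: 0.0407
grip_force: 14.9
```

jog_arm([
  [0,0,-0.1,0,-1],
  [0,0,-0.2,0,-1],
  [0,0,-0.28,0,-1],
  [0,0,-0.34,0,-1],
  [0,0,-0.36,0,-1],
])

```text
time: 26.05
tool_pos: [0.6339, 0.1506, 0.0731]
tool_rot: [-3.141, 0.001, 0.477]
contact_force: [-1.7, 1.0, 6.2]
opening: 0.0406
grip_force: 15.0
```

Contact on the cork. Release and retreat.

jog_arm([
  [0,0,0,0,0.1],
  [0,0,0,0,0.4],
  [0,0,0,0,0.4],
  [0,0,0,0,0.4],
  [0,0,0.2,0,0.4],
  [0,0,0.6,0,0.4],
  [0,0,1,0,0.4],
])

```text
time: 26.75
tool_pos: [0.6338, 0.1505, 0.1541]
tool_rot: [-3.141, 0.001, 0.477]
contact_force: [1.0, 0.0, 1.4]
opening: 0.0643
grip_force: 0.0
```

jog_arm([
  [0,0,0.5,0,0.4],
  [0,0,1,0,0.4],
  [-0.4,-0.4,1,0,0.4],
  [-0.8,-0.8,1,0,0.4],
  [-1,-1,1,0,0.4],
  [-1,-1,1,0,0.4],
])

```text
time: 27.35
tool_pos: [0.5526, 0.0688, 0.2346]
tool_rot: [3.141, -0.0, 0.474]
contact_force: [-0.3, 0.7, -0.2]
opening: 0.0643
grip_force: 0.0
```

jog_arm([
  [-0.4,-0.4,0,0,0.4],
  [-0.8,-0.8,0,0,0.4],
  [-1,-1,0,0,0.4],
  [-1,-1,0,0,0.4],
  [-1,-1,0,0,0.4],
])

```text
time: 27.85
tool_pos: [0.475, -0.0092, 0.2341]
tool_rot: [3.141, -0.001, 0.476]
contact_force: [0.8, 0.9, 0.0]
opening: 0.0643
grip_force: 0.0
```

```bash
python3 -c "
from h import *
two('c7',(105,120,240,125),(150,110,150,190),k=2)"
```

```text
(no output)
```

View pics/c7.png

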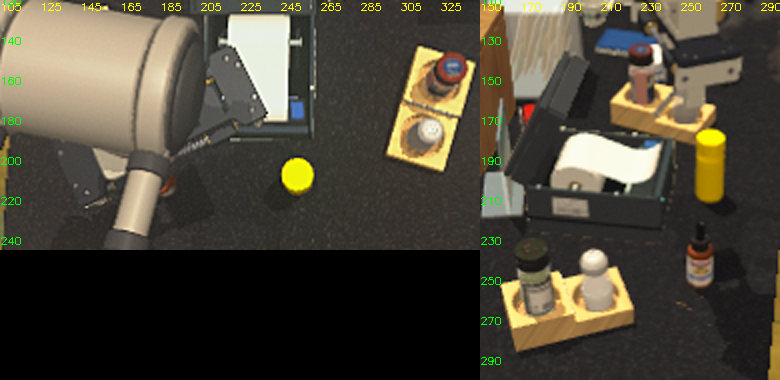

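All four stand upright in their wells: stand_a at side px (177,255) and (207,250), stand_b at top px (330,150) and (318,186). The dropper is still in place and the arm is clear.

```bash
python3 -c "
from h import *
print(ticket.hand_in())"
```

```text
the job is handed in; nothing more can be done
None
```

The job is handed in at about 28 s: each stand has a shaker upright in its low well and a black-capped jar upright in its raised well, and I did not touch the dropper bottle, bell or tin.

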